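# Mark a pine strip in the guarded bench press

## Robot

A 6-joint arm with a two-finger parallel gripper is mounted at the origin on a cart in front of the work surface, level with it; the furniture and walls round the work are solid. World frame = base frame: x ahead of the robot, y to its left, z up, the work surface at z = 0. Lengths are in m, angles in degrees, forces in N, time in s.
With the tool pointing down it reaches from about 0.275 to 0.85 m from the base axis. Payload 19 kg.
Tool frame: the origin (TCP) lies midway between the tips of the shut fingers; the grasp point (between the pads) lies ctrl.pinch_z behind it (ctrl.pinch_z is the distance from the TCP to the grasp point, in m); z points along the fingers, y is the direction in which the jaws open and shut (so a half turn about z gives the same grasp; the last joint's range is limited). The gripper opens to 85 mm and grips with 20 to 120 N. Pads are 22 mm wide; open, the fingers measure 114 mm over their backs; the gripper's body (76 mm by 85 mm) begins 54 mm behind the grasp point. The pads swing forward as they close: fully open they stand 13 mm farther back than shut.
Start: joints at [-76.834, 8.623, 82.357, -0, 89.026, -7.678], TCP at [0.205, -0.537, 0.231] pointing down, gripper open.
Joint ranges: [-160.23, 160.23], [-39.13, 120.54], [6.94, 153.29], [-79.49, 259.48], [9.18, 160.14], [-161.06, 161.06]. Speed limits (degrees/s): [108.29, 108.29, 127.2, 172.46, 172.46, 172.46].

## Interface

Orientations are given as a 3x3 rotation matrix whose columns are the frame's x, y, z axes.
In Python, from rig import ctrl gives the robot as it stands.
- The arm moves only by the tool drive_tool, never from a script. Its argument "plan" is a list of rows, each an object of numbers: "hand": the closure in counts, from 0 (fully open) to 255 (shut); "dx", "dy", "dz": the shift along the world's x, y, z as a fraction of full scale; "rx", "ry", "rz": the turn, a rotation vector about the world's x, y, z as a fraction of full scale. A call has 1 to 10 rows; each row is the pose to reach, as a shift and turn from the pose measured when the call began, turning the shorter way round; what a row does not reach only later rows make up. Full scale, the value 1, is 0.3 m for a shift and 360 degrees for a turn. A row lasts 1/10 s, in which the tool goes at most 50 mm and 8.59 degrees, less where a joint would pass 70% of its speed; a pose out of reach is approached as far as the arm can. A call with a number of a shift or a turn outside -1 to 1 is refused whole. A call with a gripper value outside its range is refused whole. The fingers move at their own pace and stop on an object; "grip_force" is the grip in N (left out, the last holds). Time passes only in rows, so rows that repeat a pose let the fingers close. It gives the time, the measured TCP pose, the force and the opening at its end, in the units of the state.
- ctrl.get_state(): the state, without advancing time (a new reading comes with each control period).
- ctrl.capture(name): name is "scene" or "top" or "wrist"; returns a dict with "frame" (400x640x3 uint8, red, green, blue), "fx", "fy", "cx", "cy" (pixels), "D" ([k1, k2, p1, p2, k3] as OpenCV has them; the pictures are not rectified), "cam_to_world" (4x4, takes a point from camera to world coordinates). Camera axes: x right, y up, looking along -z (the intrinsics and any distortion apply to the point x, -y, -z); pixel columns grow to the right and rows downward; lengths in m; the calibration is good to about 2 mm. A picture is of the moment at which its call begins. There is no depth.
- ctrl.hand_in(): hands the job in, once; it reports no verdict.
The state is a dict: "time_s": time; "joint_pos": joint angles; "dq": joint speeds; "effort": joint torques, N m; "tcp_pos": TCP position; "tool_rot": TCP orientation; "force": force on the tool from outside, world axes, zero at the start; "wrist_torque": the same for the moment, N m; "width": finger opening in m.
Only numpy, scipy, OpenCV 4.12 (cv2) and the standard library are available. Lean on these libraries where they do the work, as an engineer would, in place of code of your own. Each camera call takes 0.05 s, during which the arm holds its last target.

## Task

Push the pine strip along the channel of the bench press until its far end is right up against the end stop. Then reach down through the window of the guard and press the lever fully down, hold it down for about two seconds, and let it come up again, withdrawing through the window. Use only pushing and pressing fingertips: never lift the strip, never touch the guard, and leave the other things alone.

Things in the scene. Friction and masses are not known exactly. Their poses are not given: they have to be found in the camera images.
- press: Bench press, fixed. Origin: on the desk under the marking foot; x runs along the channel to the end stop, y level across it, z up. Aluminium bed, top at z = 0.012 m in this frame, 60 mm wide, from x = -0.245 to 0.17; around lever and guard (x within +-0.065) it widens to y = -0.13..0.085. The lever tower stands at x +-0.04, y 0.03..0.07, up to z = 0.078.
- channel_mouth (a point): Near mouth of the channel, on the bed, at x = -0.060, y = 0 in the press's frame. From here two steel rails, 8 mm high and 33 mm apart, run along x to the end stop, an upright steel block (20 mm high) whose face is at x = 0.170. Nearer the robot than this point the bed is open and flat, without rails.
- strip_near (a point): Middle of the pine strip's near end face, half-way up (7 mm above the bed). The strip lies lengthwise on the bed in the channel, running from here towards the stop. Home against the stop, this point is at x = -0.130 in the press's frame; it starts 25 to 55 mm short of that.
- lever_pad (a point): Centre of the top of the lever's finger pad (black rubber square, 30 x 30 mm, at the free end of the steel lever). Lever up, it is at x = 0, y = -0.070, z = 0.070 in the press's frame, 14 mm below the underside of the guard; the pad goes down about 15 mm when the lever is fully pressed.
- press_lever (a joint): Lever angle in rad: 0 up (rest), 0.125 at its lower stop (0.12 is where the foot meets a 14 mm strip). Hinged on the tower, 0.120 m from the pad centre; a spring pushes it up: the pad needs about 3.5 N to start and about 7.5 N to be fully down, and the lever comes up by itself when let go.
- guard_window (a point): Centre of the guard's window, level with the top of the guard plate (0.088 m above the desk). The window is 80 mm along the press's x and 70 mm along its y, right over the finger pad; the plate is 4 mm thick, its frame 16 mm wide all round (outside 112 x 102 mm).
- press_guard: Grey sheet-metal guard, fixed to the press, with the same origin and axes as the press: level window frame on four posts, closed by an upright sheet on its -y side. It must not be touched.
- reel: Solder reel standing on the desk, 60 mm across, 35 mm high; origin centre of its underside. Bystander.
- file: Flat steel file lying on the desk, 200 x 16 x 4 mm; origin under its middle, y along its length. Bystander.
- strip: The loose pine strip itself, 300 x 30 x 14 mm; origin at the centre of its underside, x along its length towards the stop, z up. Mass about 0.09 kg.

How it is judged (in metres and radians):
On the way, in this order (a step that is already met when the one before it is completed fails the run):
1. the strip is home against the end stop, lever still up (x of strip_near in the frame of press above -0.1335 m and value of joint press_lever below 0.02 rad), for 0.2 s.
2. the lever is held fully down for 1.5 s with the strip home (x of strip_near in the frame of press above -0.1335 m and value of joint press_lever above 0.107 rad), for 1.5 s.
At the end, for the whole second after the job is handed in: The strip lies flat in the channel, at rest, its far end within 3.5 mm of the end stop; the lever has been held down (past 0.107 rad) for at least 1.5 s after that and is up again (below 0.015 rad) (x of strip_near in the frame of press above -0.1335 m and value of joint press_lever below 0.015 rad and z of strip_near in the frame of press below 0.022 m and y of strip_near in the frame of press between -0.006 and 0.006 m and linear speed of strip below 0.01 m/s); the robot touches nothing.
It fails at once if the guard is touched (contact force between any of the fingers, the arm and press_guard above 0.5 N).
It fails at once if the lever is pressed before the strip is home (not (x of strip_near in the frame of press above -0.1335 m) and value of joint press_lever above 0.04 rad).
It fails at once if the strip is lifted (its near end 8 mm off the bed) or tipped (z of strip_near in the frame of press above 0.027 m or angle between strip_near's own z axis and vertical above 0.1 rad).
It fails at once if a bystander is moved more than 20 mm (distance of any of reel, file from where it was at the start of the episode above 0.02 m).
It also fails if it takes over 48 s, if anything falls off the work surface, if the arm or the gripper's body presses on something with over 40 N, if the wrist force passes 120 N, or if a joint passes its speed limit or range.

## Working session

There is one attempt and no reset: what is moved stays moved. The work goes in short steps, Python scripts to look and compute and a tool call to move; the robot and the scene stay as the last step left them, time stands still between calls to the robot, and variables do not carry over. Pictures are saved under pics/ and viewed, and the job is handed in when it is done.

Besides the shell and the picture viewer there is one more tool, called after "Emit:" by a JSON object that holds its "fn" and its "kwargs". drive_tool: Moves the arm, as the interface text tells. Shift numbers are shares of 0.3 m and turn numbers shares of 360 degrees, none past 1 either way. Its arguments: {"type":"object","properties":{"plan":{"type":"array","items":{"type":"object","properties":{"hand":{"type":"number"},"dx":{"type":"number"},"dy":{"type":"number"},"dz":{"type":"number"},"rx":{"type":"number"},"ry":{"type":"number"},"rz":{"type":"number"}}}},"grip_force":{"type":"number"}},"required":["plan"]}

```bash
mkdir -p pics; ls
cat > h.py <<'E'
from rig import ctrl
import numpy as np, cv2, pickle
def cap(n,tag):
    c=ctrl.capture(n); pickle.dump(c,open(f'pics/{tag}.pkl','wb')); cv2.imwrite(f'pics/{tag}.png',c['frame'][:,:,::-1]); return c
def load(tag): return pickle.load(open(f'pics/{tag}.pkl','rb'))
def K(c): return np.array([[c['fx'],0,c['cx']],[0,c['fy'],c['cy']],[0,0,1.]])
def ray(c,uv):
    p=cv2.undistortPoints(np.array(uv,float).reshape(-1,1,2),K(c),np.array(c['D'],float)).reshape(-1,2)
    T=np.array(c['cam_to_world']); d=np.c_[p[:,0],-p[:,1],-np.ones(len(p))]@T[:3,:3].T
    return T[:3,3],d
def plane(c,uv,z):
    o,d=ray(c,uv); return o+d*((z-o[2])/d[:,2])[:,None]
def proj(c,P):
    T=np.linalg.inv(np.array(c['cam_to_world'])); q=np.atleast_2d(P)@T[:3,:3].T+T[:3,3]
    q=q*[1,-1,-1]
    return cv2.projectPoints(q.reshape(-1,1,3),np.zeros(3),np.zeros(3),K(c),np.array(c['D'],float))[0].reshape(-1,2)
E
python3 - <<'E'
from h import *
for n in ['scene','top','wrist']: cap(n,n+'0')
s=ctrl.get_state(); print(s, ctrl.pinch_z)
E
```

```text
pics
{'time_s': 0.15, 'joint_pos': array([-7.68332950e+01,  8.64393457e+00,  8.23817262e+01,  1.97099174e-04,
        8.90262989e+01, -7.67965829e+00]), 'dq': array([-0.02250854, -0.00057989, -0.18396358,  0.01155584,  0.01784845,
        0.0699796 ]), 'effort': array([ 3.54047268e-03, -7.13377261e+01, -5.71040404e+01,  2.20864581e-05,
        7.08569161e-03, -6.44626795e-06]), 'tcp_pos': array([ 0.20454413, -0.53719869,  0.23084322]), 'tool_rot': array([[ 9.34538054e-01,  3.55863153e-01, -2.03221649e-04],
       [ 3.55863189e-01, -9.34537645e-01,  8.83810202e-04],
       [ 1.24597204e-04, -8.98273371e-04, -9.99999589e-01]]), 'force': array([-0.53110185, -0.99056891,  0.20185423]), 'wrist_torque': array([ 0.02457948, -0.0024153 ,  0.00131282]), 'width': 0.08530861028916495} 0.0187
```

View pics/scene0.png

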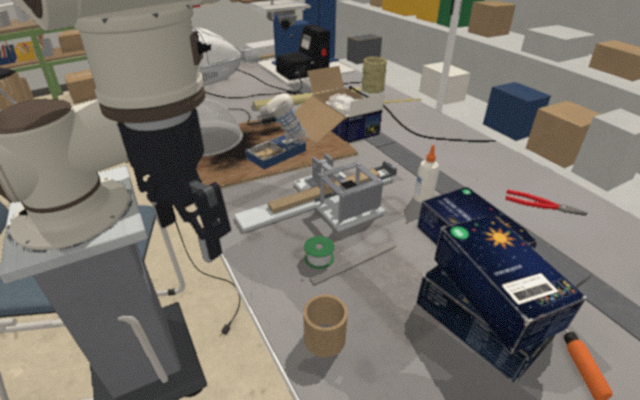

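View pics/top0.png

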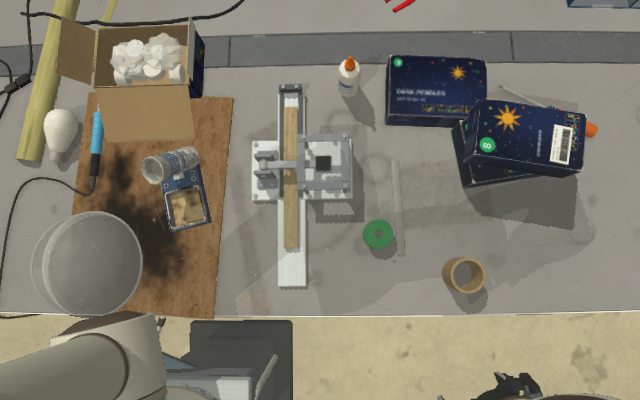

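View pics/wrist0.png

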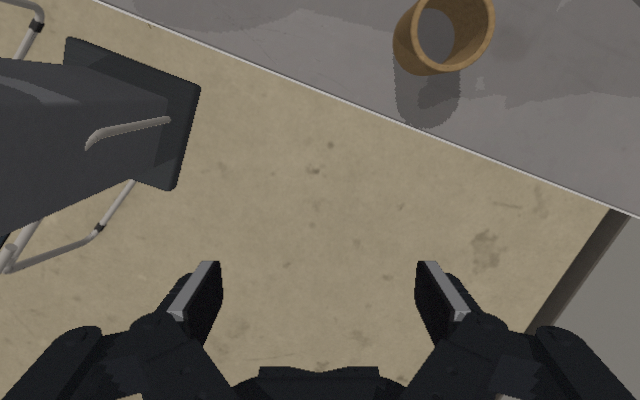

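The top view shows the press running up the image: bed near end at about (292,287), stop at (290,88), strip from y≈250 to 107, black pad at (323,163), reel at (378,234) and file at (398,205). I'll crop in for detail.

Run:
```python
from h import *
c=load('top0'); im=c['frame'][:,:,::-1]
cr=im[75:300,240:420]; cv2.imwrite('pics/crop0.png',cv2.resize(cr[:115],None,fx=4.4,fy=4.4,interpolation=cv2.INTER_CUBIC)[:600])
cv2.imwrite('pics/crop1.png',cv2.resize(cr[110:],None,fx=4.4,fy=4.4,interpolation=cv2.INTER_CUBIC)[:600])
hsv=cv2.cvtColor(im,cv2.COLOR_BGR2HSV)
for y in range(85,292,4): print(y,[tuple(int(v) for v in im[y,x]) for x in (281,290,291,304)])
print(c['cam_to_world'],c['fx'],c['D'])
```

```text
85 [(117, 121, 118), (96, 99, 95), (97, 100, 97), (127, 135, 138)]
89 [(74, 75, 72), (65, 66, 63), (62, 64, 62), (127, 135, 138)]
93 [(67, 68, 66), (125, 134, 134), (122, 128, 129), (121, 129, 130)]
97 [(96, 98, 94), (143, 150, 146), (146, 153, 149), (117, 124, 122)]
101 [(96, 99, 94), (209, 219, 215), (207, 218, 214), (147, 156, 152)]
105 [(95, 98, 94), (207, 219, 214), (207, 218, 213), (150, 158, 154)]
109 [(96, 98, 95), (113, 155, 178), (113, 156, 178), (150, 158, 156)]
113 [(96, 99, 95), (114, 156, 178), (105, 146, 168), (152, 160, 156)]
117 [(96, 99, 95), (114, 157, 180), (107, 148, 171), (153, 162, 159)]
121 [(97, 100, 96), (116, 160, 183), (108, 151, 174), (152, 161, 156)]
125 [(97, 99, 96), (116, 159, 181), (110, 151, 174), (153, 162, 159)]
129 [(97, 100, 96), (115, 156, 178), (111, 151, 174), (156, 164, 161)]
133 [(96, 100, 95), (111, 152, 174), (108, 148, 172), (152, 158, 155)]
137 [(96, 100, 96), (112, 152, 173), (106, 147, 168), (155, 158, 158)]
141 [(96, 99, 96), (114, 155, 177), (110, 150, 173), (118, 119, 118)]
145 [(96, 99, 95), (118, 159, 181), (112, 154, 176), (119,
[... 2176 characters left out ...]
203, 212, 208), (202, 211, 207), (198, 208, 202)]
273 [(202, 212, 207), (203, 213, 208), (202, 211, 207), (198, 209, 203)]
277 [(202, 212, 207), (202, 213, 208), (202, 213, 207), (199, 210, 204)]
281 [(203, 212, 208), (202, 213, 207), (202, 213, 207), (199, 210, 205)]
285 [(195, 205, 200), (187, 197, 192), (187, 197, 192), (181, 191, 186)]
289 [(105, 112, 115), (103, 111, 113), (113, 122, 124), (121, 130, 134)]
[[-0.00760841  0.99097655 -0.13381926  0.4105031 ]
 [-0.99945994 -0.01181429 -0.03066364 -0.34279244]
 [-0.03196793  0.13351369  0.99053124  0.90810849]
 [ 0.          0.          0.          1.        ]] 431.02114187126415 [-0.06600187  0.          0.          0.          0.        ]
```

View pics/crop0.png

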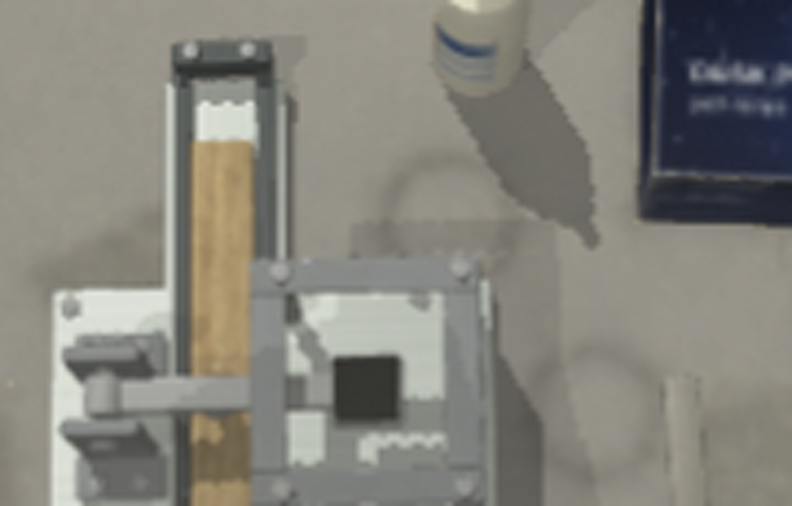

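View pics/crop1.png

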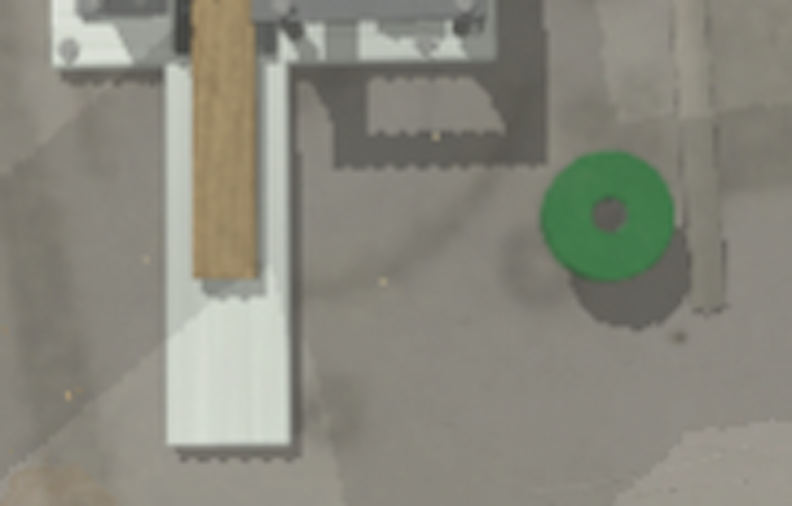

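Run:
```python
from h import *
c=load('top0')
def f(pts,oy,z): 
    p=np.array(pts,float); uv=np.c_[(p[:,0]+.5)/4.4-.5+240,(p[:,1]+.5)/4.4-.5+oy]; return plane(c,uv,z)
np.set_printoptions(precision=4,suppress=True)
bn=f([(166,443),(291,443)],185,.012); print('bed near',bn,bn.mean(0))
bf=f([(168,90),(288,100)],75,.012); print('bed sides far',bf)
pad=f([(333,355),(400,355),(400,421),(333,421)],75,.07); print('pad',pad,pad.mean(0))
w=f([(288,292),(444,292),(448,465),(286,468)],75,.088); print('win',w,w.mean(0))
sn=f([(195,278),(258,278)],185,.026); print('sn',sn,sn.mean(0))
sf=f([(192,141),(253,141)],75,.026); print('sf',sf,sf.mean(0), np.linalg.norm(sf.mean(0)-sn.mean(0)))
st=f([(174,56),(272,56)],75,.032); print('stop top front',st)
ou=f([(250,259),(478,257)],75,.088);print('guard outer far',ou)
ou=f([(50,68),(494,62)],185,.012);print('wide bed near edge',ou)
ou=f([(52,290),(494,286)],75,.012);print('wide bed far edge',ou)
# axis direction from strip
d=sf.mean(0)-sn.mean(0);print('yaw strip',np.degrees(np.arctan2(d[1],d[0])))
d=pad.mean(0)-0
```

```text
bed near [[ 0.3436 -0.2196  0.012 ]
 [ 0.3434 -0.2781  0.012 ]] [ 0.3435 -0.2489  0.012 ]
bed sides far [[ 0.7509 -0.2178  0.012 ]
 [ 0.7444 -0.2775  0.012 ]]
pad [[ 0.6018 -0.302   0.07  ]
 [ 0.6013 -0.3323  0.07  ]
 [ 0.571  -0.332   0.07  ]
 [ 0.5714 -0.3018  0.07  ]] [ 0.5864 -0.317   0.07  ]
win [[ 0.6267 -0.2829  0.088 ]
 [ 0.6255 -0.3523  0.088 ]
 [ 0.5477 -0.353   0.088 ]
 [ 0.5473 -0.2819  0.088 ]] [ 0.5868 -0.3175  0.088 ]
sn [[ 0.42   -0.2347  0.026 ]
 [ 0.4198 -0.264   0.026 ]] [ 0.4199 -0.2494  0.026 ]
sf [[ 0.7193 -0.2318  0.026 ]
 [ 0.7187 -0.2615  0.026 ]] [ 0.719  -0.2466  0.026 ] 0.29907785285001937
stop top front [[ 0.7606 -0.2234  0.032 ]
 [ 0.7595 -0.2712  0.032 ]]
guard outer far [[ 0.6421 -0.266   0.088 ]
 [ 0.6413 -0.3676  0.088 ]]
wide bed near edge [[ 0.5206 -0.1628  0.012 ]
 [ 0.5211 -0.3753  0.012 ]]
wide bed far edge [[ 0.6497 -0.1617  0.012 ]
 [ 0.6481 -0.3775  0.012 ]]
yaw strip 0.5299824266113394
```

Emit:
{"fn": "drive_tool", "kwargs": {"plan": [{"dx": 0.1, "dy": 0.15, "dz": 0, "rz": -0.02, "hand": 255}, {"dx": 0.2, "dy": 0.32, "dz": 0, "rz": -0.04, "hand": 255}, {"dx": 0.3, "dy": 0.48, "dz": 0, "rz": -0.057, "hand": 255}, {"dx": 0.4, "dy": 0.64, "dz": -0.05, "rz": -0.057, "hand": 255}, {"dx": 0.48, "dy": 0.8, "dz": -0.1, "rz": -0.057, "hand": 255}, {"dx": 0.54, "dy": 0.96, "dz": -0.2, "rz": -0.057, "hand": 255}, {"dx": 0.54, "dy": 0.96, "dz": -0.3, "rz": -0.057, "hand": 255}, {"dx": 0.54, "dy": 0.96, "dz": -0.37, "rz": -0.057, "hand": 255}, {"dx": 0.54, "dy": 0.96, "dz": -0.37, "rz": -0.057, "hand": 255}, {"dx": 0.54, "dy": 0.96, "dz": -0.37, "rz": -0.057, "hand": 255}], "grip_force": 20}}

```text
$.plan[0]: bad value
```

Emit:
{"fn": "drive_tool", "kwargs": {"plan": [{"dx": 0.1, "dy": 0.15, "dz": 0, "rx": 0, "ry": 0, "rz": -0.02, "hand": 255}, {"dx": 0.2, "dy": 0.32, "dz": 0, "rx": 0, "ry": 0, "rz": -0.04, "hand": 255}, {"dx": 0.3, "dy": 0.48, "dz": 0, "rx": 0, "ry": 0, "rz": -0.057, "hand": 255}, {"dx": 0.4, "dy": 0.64, "dz": -0.05, "rx": 0, "ry": 0, "rz": -0.057, "hand": 255}, {"dx": 0.48, "dy": 0.8, "dz": -0.1, "rx": 0, "ry": 0, "rz": -0.057, "hand": 255}, {"dx": 0.54, "dy": 0.96, "dz": -0.2, "rx": 0, "ry": 0, "rz": -0.057, "hand": 255}, {"dx": 0.54, "dy": 0.96, "dz": -0.3, "rx": 0, "ry": 0, "rz": -0.057, "hand": 255}, {"dx": 0.54, "dy": 0.96, "dz": -0.37, "rx": 0, "ry": 0, "rz": -0.057, "hand": 255}, {"dx": 0.54, "dy": 0.96, "dz": -0.37, "rx": 0, "ry": 0, "rz": -0.057, "hand": 255}, {"dx": 0.54, "dy": 0.96, "dz": -0.37, "rx": 0, "ry": 0, "rz": -0.057, "hand": 255}], "grip_force": 20}}

```text
time_s: 1.15
tcp_pos: [0.3666, -0.2496, 0.1207]
tool_rot: [[1.0, 0.006, -0.0], [0.006, -1.0, 0.001], [-0.0, -0.001, -1.0]]
force: [-0.3, -0.8, 1.1]
width: 0.0001
```

Run:
```python
from h import *
for n in ['scene','wrist']: cap(n,n+'1')
im=cv2.imread('pics/scene1.png'); cv2.imwrite('pics/s1c.png',cv2.resize(im[100:290,150:420],None,fx=2.9,fy=2.9,interpolation=cv2.INTER_CUBIC))
```

```text
(no output)
```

View pics/wrist1.png

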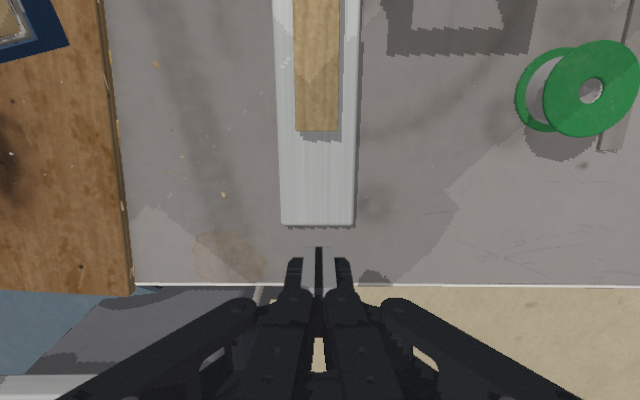

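View pics/s1c.png

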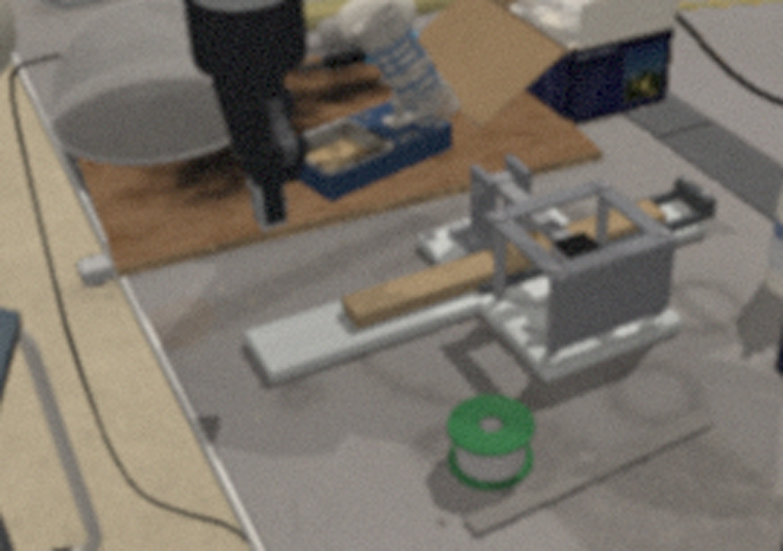

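Wrist view: strip near end at about (295–338, 130), bed near edge at (281–355, 226), shut fingertips at (319, 250). Now refining the positions from this view and checking where the wrist camera sits.

Run:
```python
from h import *
np.set_printoptions(precision=4,suppress=True)
c=load('wrist1'); print(np.array(c['cam_to_world'])[:3,3]-ctrl.get_state()['tcp_pos'])
print(plane(c,[(295,130),(338,130)],.026)); print(plane(c,[(281,225.5),(355,224.5)],.012))
print(plane(c,[(293,4),(338,4)],.026))
```

```text
[0.079  0.0008 0.1421]
[[ 0.4204 -0.2332  0.026 ]
 [ 0.4206 -0.2634  0.026 ]]
[[ 0.3422 -0.2195  0.012 ]
 [ 0.3434 -0.2798  0.012 ]]
[[ 0.4983 -0.2333  0.026 ]
 [ 0.4984 -0.2616  0.026 ]]
```

Emit:
{"fn": "drive_tool", "kwargs": {"plan": [{"dx": 0.06, "dy": 0.003, "dz": -0.12, "rx": 0, "ry": 0, "rz": 0, "hand": 255}, {"dx": 0.06, "dy": 0.003, "dz": -0.24, "rx": 0, "ry": 0, "rz": 0, "hand": 255}, {"dx": 0.06, "dy": 0.003, "dz": -0.3, "rx": 0, "ry": 0, "rz": 0, "hand": 255}, {"dx": 0.06, "dy": 0.003, "dz": -0.335, "rx": 0, "ry": 0, "rz": 0, "hand": 255}, {"dx": 0.06, "dy": 0.003, "dz": -0.335, "rx": 0, "ry": 0, "rz": 0, "hand": 255}, {"dx": 0.06, "dy": 0.003, "dz": -0.335, "rx": 0, "ry": 0, "rz": 0, "hand": 255}]}}

```text
time_s: 1.85
tcp_pos: [0.3853, -0.2505, 0.0223]
tool_rot: [[1.0, 0.004, 0.003], [0.004, -1.0, -0.002], [0.003, 0.002, -1.0]]
force: [-0.3, -0.7, 0.5]
width: 0.0001
```

Emit:
{"fn": "drive_tool", "kwargs": {"plan": [{"dx": 0.015, "dy": 0.006, "dz": -0.01, "rx": 0, "ry": 0, "rz": 0, "hand": 255}, {"dx": 0.03, "dy": 0.006, "dz": -0.01, "rx": 0, "ry": 0, "rz": 0, "hand": 255}, {"dx": 0.045, "dy": 0.006, "dz": -0.01, "rx": 0, "ry": 0, "rz": 0, "hand": 255}, {"dx": 0.06, "dy": 0.006, "dz": -0.01, "rx": 0, "ry": 0, "rz": 0, "hand": 255}, {"dx": 0.075, "dy": 0.006, "dz": -0.01, "rx": 0, "ry": 0, "rz": 0, "hand": 255}, {"dx": 0.09, "dy": 0.006, "dz": -0.01, "rx": 0, "ry": 0, "rz": 0, "hand": 255}, {"dx": 0.105, "dy": 0.006, "dz": -0.01, "rx": 0, "ry": 0, "rz": 0, "hand": 255}, {"dx": 0.12, "dy": 0.006, "dz": -0.01, "rx": 0, "ry": 0, "rz": 0, "hand": 255}, {"dx": 0.135, "dy": 0.006, "dz": -0.01, "rx": 0, "ry": 0, "rz": 0, "hand": 255}, {"dx": 0.15, "dy": 0.006, "dz": -0.01, "rx": 0, "ry": 0, "rz": 0, "hand": 255}]}}

```text
time_s: 2.85
tcp_pos: [0.4307, -0.2487, 0.0193]
tool_rot: [[1.0, 0.004, 0.003], [0.004, -1.0, -0.002], [0.003, 0.002, -1.0]]
force: [-1.8, -1.2, 1.8]
width: 0.0001
```

Run:
```python
from h import *
for n in ['wrist','top']: cap(n,n+'2')
s=ctrl.get_state();print(s['tcp_pos'],s['force'])
```

```text
[ 0.4309456  -0.24867929  0.0193274 ] [-0.63728606  0.12403726 -0.36460367]
```

View pics/wrist2.png

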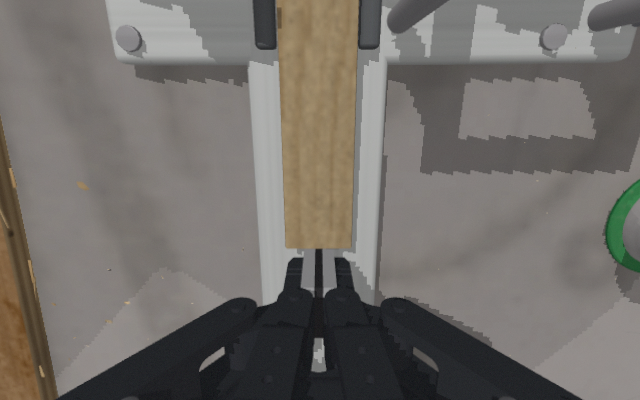

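Wrist view: fingers are touching the strip's near end at (286–352, 248), the strip is straight between the rails, and the wide bed's near edge is at row ~64.

Run:
```python
from h import *
np.set_printoptions(precision=4,suppress=True)
c=load('wrist2')
print(plane(c,[(286,248),(352,247.5)],.026)); e=plane(c,[(119,63),(632,63.5)],.012); print('wide edge',e, 'origin x',e[:,0]+.065)
print('rail ends',plane(c,[(265,48),(369,48)],.016))
t=load('top2')['frame'][:,:,::-1]
cv2.imwrite('pics/t2c.png',cv2.resize(t[75:190,240:420],None,fx=4.4,fy=4.4,interpolation=cv2.INTER_CUBIC))
print([tuple(map(int,t[y,289])) for y in range(84,112)])
```

```text
[[ 0.443  -0.2338  0.026 ]
 [ 0.4433 -0.2634  0.026 ]]
wide edge [[ 0.5207 -0.1653  0.012 ]
 [ 0.5208 -0.3774  0.012 ]] origin x [0.5857 0.5858]
rail ends [[ 0.5264 -0.2266  0.016 ]
 [ 0.5266 -0.2683  0.016 ]]
[(102, 107, 108), (90, 94, 88), (89, 90, 86), (89, 91, 87), (90, 91, 87), (61, 63, 61), (48, 49, 47), (46, 47, 46), (67, 71, 69), (114, 122, 121), (132, 140, 137), (131, 139, 136), (119, 136, 140), (101, 140, 163), (99, 138, 159), (102, 141, 164), (105, 146, 167), (107, 148, 169), (105, 146, 167), (106, 146, 167), (109, 150, 173), (110, 152, 174), (108, 149, 173), (107, 148, 171), (107, 149, 170), (107, 149, 170), (108, 148, 171), (105, 145, 167)]
```

View pics/t2c.png

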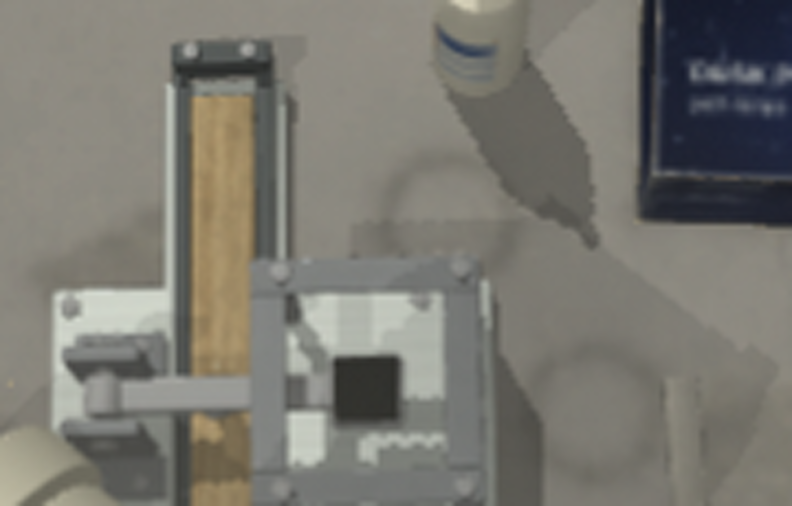

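Emit:
{"fn": "drive_tool", "kwargs": {"plan": [{"dx": 0.01, "dy": 0, "dz": 0, "rx": 0, "ry": 0, "rz": 0, "hand": 255}, {"dx": 0.02, "dy": 0, "dz": 0, "rx": 0, "ry": 0, "rz": 0, "hand": 255}, {"dx": 0.027, "dy": 0, "dz": 0, "rx": 0, "ry": 0, "rz": 0, "hand": 255}, {"dx": 0.034, "dy": 0, "dz": 0, "rx": 0, "ry": 0, "rz": 0, "hand": 255}, {"dx": 0.037, "dy": 0, "dz": 0, "rx": 0, "ry": 0, "rz": 0, "hand": 255}, {"dx": 0.037, "dy": 0, "dz": 0, "rx": 0, "ry": 0, "rz": 0, "hand": 255}]}}

```text
time_s: 3.55
tcp_pos: [0.4421, -0.2487, 0.0193]
tool_rot: [[1.0, 0.004, 0.003], [0.004, -1.0, -0.002], [0.003, 0.002, -1.0]]
force: [-0.4, -0.5, -0.5]
width: -0.0001
```

Emit:
{"fn": "drive_tool", "kwargs": {"plan": [{"dx": 0.003, "dy": 0, "dz": 0, "rx": 0, "ry": 0, "rz": 0, "hand": 255}, {"dx": 0.006, "dy": 0, "dz": 0, "rx": 0, "ry": 0, "rz": 0, "hand": 255}, {"dx": 0.006, "dy": 0, "dz": 0, "rx": 0, "ry": 0, "rz": 0, "hand": 255}]}}

```text
time_s: 3.85
tcp_pos: [0.444, -0.2487, 0.0193]
tool_rot: [[1.0, 0.004, 0.003], [0.004, -1.0, -0.002], [0.003, 0.002, -1.0]]
force: [-0.2, 0.3, -0.0]
width: -0.0003
```

Emit:
{"fn": "drive_tool", "kwargs": {"plan": [{"dx": 0.003, "dy": 0, "dz": 0, "rx": 0, "ry": 0, "rz": 0, "hand": 255}, {"dx": 0.005, "dy": 0, "dz": 0, "rx": 0, "ry": 0, "rz": 0, "hand": 255}, {"dx": 0.005, "dy": 0, "dz": 0, "rx": 0, "ry": 0, "rz": 0, "hand": 255}]}}

```text
time_s: 4.15
tcp_pos: [0.4449, -0.2487, 0.0192]
tool_rot: [[1.0, 0.005, 0.002], [0.005, -1.0, -0.002], [0.002, 0.002, -1.0]]
force: [-7.7, -0.4, 3.5]
width: -0.0003
```

Run:
```python
from h import *
np.set_printoptions(precision=4,suppress=True)
w=cap('wrist','wrist3');t=cap('top','top3')['frame'][:,:,::-1]
s=ctrl.get_state();print(s['tcp_pos'],s['force'])
a=cv2.resize(t[75:190,240:420],None,fx=4.4,fy=4.4,interpolation=cv2.INTER_CUBIC)[:300]
b=cv2.resize(cv2.imread('pics/wrist3.png')[150:300,160:480],(792,290))
cv2.imwrite('pics/t3c.png',np.vstack([a,b]))
print([tuple(map(int,t[y,289])) for y in range(86,100)])
```

```text
[ 0.4449 -0.2487  0.0193] [-7.503  -1.0074  3.6615]
[(89, 90, 86), (86, 89, 84), (88, 90, 86), (61, 62, 60), (52, 58, 60), (67, 94, 108), (97, 135, 157), (101, 140, 162), (104, 143, 164), (105, 146, 167), (104, 145, 167), (105, 144, 165), (107, 148, 172), (108, 151, 173)]
```

View pics/t3c.png

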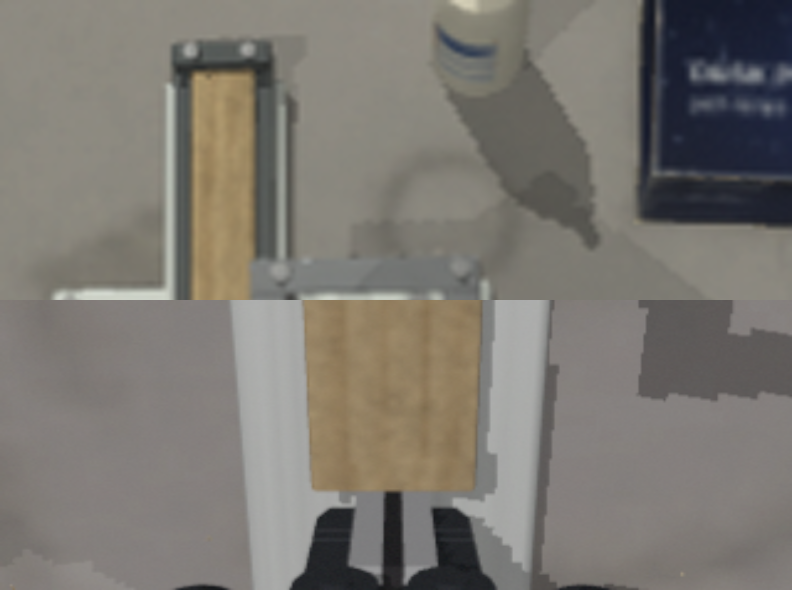

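Top view shows the strip end flush against the stop (row ~72 in the crop), and the −7.5 N push force confirms it. Before the window, I check how wide the shut fingers are at guard height.

Run:
```python
from h import *
c=load('wrist1'); im=cv2.imread('pics/wrist1.png')
P0=np.array([0.3666,-0.2496,0.1207])
for h,col in [(0,(0,0,255)),(.02,(0,255,255)),(.035,(0,255,0)),(.05,(255,0,255))]:
    for y in (-.03,-.02,.02,.03):
        for u in proj(c,P0+[[0.011,y,h]]): cv2.circle(im,tuple(int(v) for v in u),2,col,-1)
cv2.imwrite('pics/w1m.png',cv2.resize(im[200:400,160:480],None,fx=2.4,fy=2.4))
```

```text
(no output)
```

View pics/w1m.png

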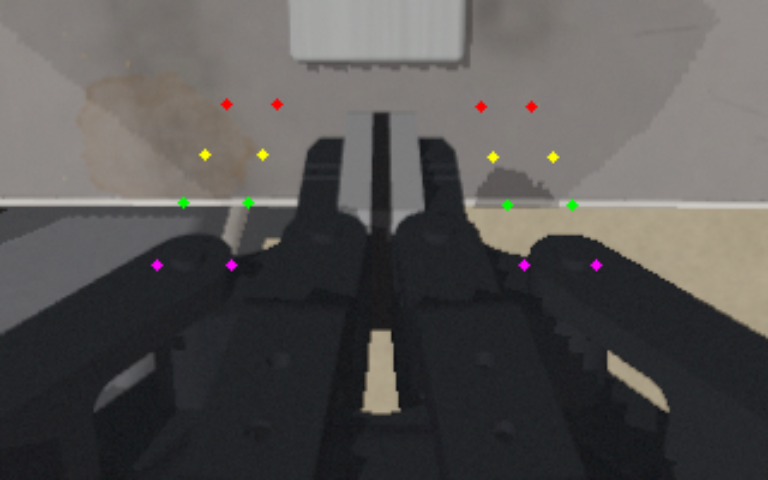

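Emit:
{"fn": "drive_tool", "kwargs": {"plan": [{"dx": -0.02, "dy": 0, "dz": 0, "rx": 0, "ry": 0, "rz": 0, "hand": 255}, {"dx": -0.07, "dy": 0, "dz": 0, "rx": 0, "ry": 0, "rz": 0, "hand": 255}, {"dx": -0.07, "dy": 0, "dz": 0.1, "rx": 0, "ry": 0, "rz": 0, "hand": 255}, {"dx": -0.07, "dy": 0, "dz": 0.25, "rx": 0, "ry": 0, "rz": 0, "hand": 255}, {"dx": -0.07, "dy": 0, "dz": 0.4, "rx": 0, "ry": 0, "rz": 0, "hand": 255}, {"dx": -0.07, "dy": 0, "dz": 0.5, "rx": 0, "ry": 0, "rz": 0, "hand": 255}, {"dx": -0.07, "dy": 0, "dz": 0.5, "rx": 0, "ry": 0, "rz": 0, "hand": 255}]}}

```text
time_s: 4.95
tcp_pos: [0.4243, -0.2496, 0.1735]
tool_rot: [[1.0, 0.004, 0.007], [0.004, -1.0, -0.006], [0.007, 0.006, -1.0]]
force: [-0.7, -0.0, -0.4]
width: -0.0
```

Strip view: the fingers are about ±17 mm wide at 35 mm above the tip, and the knuckles (about ±33 mm) begin ~43 mm up. I'll turn the jaws along the window's 80 mm side for margin.

Run:
```python
from h import *
np.set_printoptions(precision=3,suppress=True)
s=ctrl.get_state();print(s['joint_pos'],s['tcp_pos'])
```

```text
[-39.439  -0.07   98.416  -0.006  81.13   50.308] [ 0.424 -0.25   0.173]
```

Emit:
{"fn": "drive_tool", "kwargs": {"plan": [{"dx": 0.1, "dy": -0.04, "dz": 0, "rx": 0, "ry": 0, "rz": 0.023, "hand": 255}, {"dx": 0.22, "dy": -0.09, "dz": 0, "rx": 0, "ry": 0, "rz": 0.046, "hand": 255}, {"dx": 0.34, "dy": -0.15, "dz": 0, "rx": 0, "ry": 0, "rz": 0.069, "hand": 255}, {"dx": 0.45, "dy": -0.2, "dz": 0, "rx": 0, "ry": 0, "rz": 0.092, "hand": 255}, {"dx": 0.54, "dy": -0.225, "dz": 0, "rx": 0, "ry": 0, "rz": 0.115, "hand": 255}, {"dx": 0.54, "dy": -0.225, "dz": 0, "rx": 0, "ry": 0, "rz": 0.138, "hand": 255}, {"dx": 0.54, "dy": -0.225, "dz": 0, "rx": 0, "ry": 0, "rz": 0.161, "hand": 255}, {"dx": 0.54, "dy": -0.225, "dz": 0, "rx": 0, "ry": 0, "rz": 0.184, "hand": 255}, {"dx": 0.54, "dy": -0.225, "dz": 0, "rx": 0, "ry": 0, "rz": 0.207, "hand": 255}, {"dx": 0.54, "dy": -0.225, "dz": 0, "rx": 0, "ry": 0, "rz": 0.23, "hand": 255}]}}

```text
time_s: 5.95
tcp_pos: [0.5854, -0.3172, 0.1724]
tool_rot: [[0.115, 0.993, 0.006], [0.993, -0.115, 0.007], [0.008, 0.005, -1.0]]
force: [-0.1, -0.2, -1.6]
width: 0.0002
```

Emit:
{"fn": "drive_tool", "kwargs": {"plan": [{"dx": 0, "dy": 0, "dz": -0.05, "rx": 0, "ry": 0, "rz": 0.02, "hand": 255}, {"dx": 0, "dy": 0, "dz": -0.09, "rx": 0, "ry": 0, "rz": 0.02, "hand": 255}, {"dx": 0, "dy": 0, "dz": -0.09, "rx": 0, "ry": 0, "rz": 0.02, "hand": 255}, {"dx": 0, "dy": 0, "dz": -0.09, "rx": 0, "ry": 0, "rz": 0.02, "hand": 255}]}}

```text
time_s: 6.35
tcp_pos: [0.585, -0.3172, 0.1452]
tool_rot: [[-0.007, 1.0, 0.004], [1.0, 0.007, 0.008], [0.008, 0.004, -1.0]]
force: [0.4, -0.5, 1.2]
width: 0.0003
```

Run:
```python
from h import *
np.set_printoptions(precision=4,suppress=True)
for n in ['wrist','top']: cap(n,n+'4')
s=ctrl.get_state();print(s['joint_pos'],s['tcp_pos'],s['force'],s['tool_rot'])
t=cv2.imread('pics/top4.png')
cv2.imwrite('pics/t4c.png',cv2.resize(t[75:210,240:420],None,fx=4.4,fy=4.4,interpolation=cv2.INTER_CUBIC))
```

```text
[-35.3388  21.5422  76.1055   0.524   82.3435 -35.8742] [ 0.5854 -0.3174  0.146 ] [-0.5412 -0.3794  0.1148] [[-0.0081  1.      0.0054]
 [ 0.9999  0.0081  0.0073]
 [ 0.0073  0.0054 -1.    ]]
```

View pics/wrist4.png

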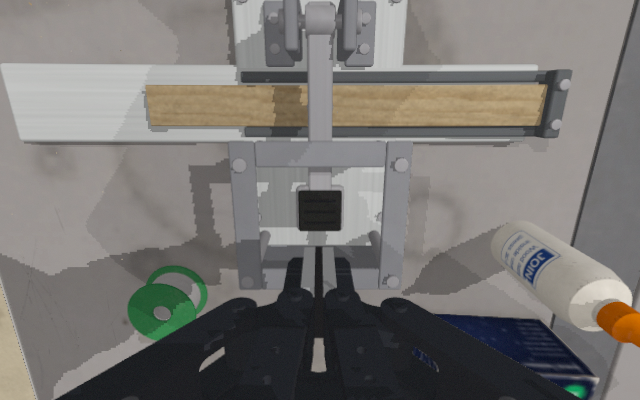

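View pics/t4c.png

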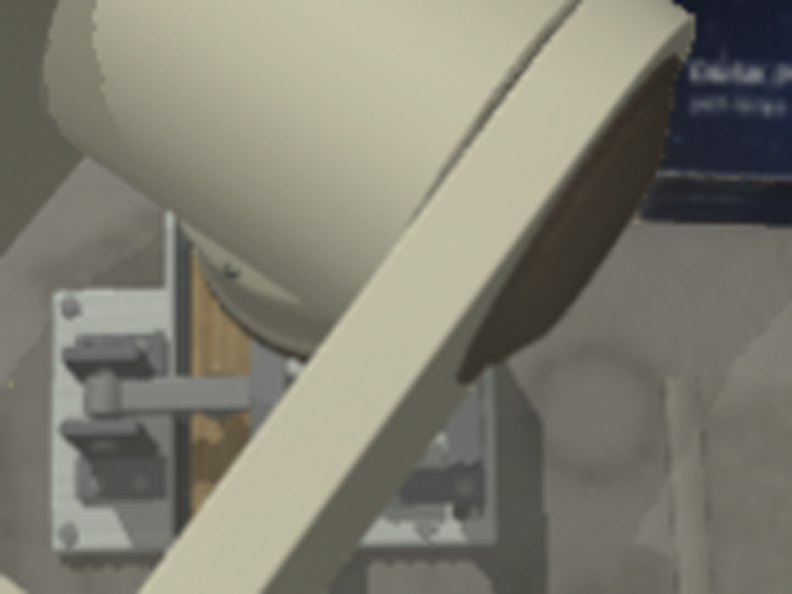

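Wrist view: pad at (299–342, 191–231), window inner edge at (257–385, 167), guard outer edges at columns ~230 and ~409. The strip's far end at column ~545 touches the stop.

Run:
```python
from h import *
np.set_printoptions(precision=4,suppress=True)
c=load('wrist4')
p=plane(c,[(299,191),(341,191),(342,231),(300,231)],.07); print('pad',p,p.mean(0))
w=plane(c,[(257,167),(385,167),(382,247),(261,247)],.088); print('win',w)
w=plane(c,[(230,143),(409,143)],.088); print('out',w,w.mean(0))
s=plane(c,[(147,87),(148,126),(544,83),(545,126)],.026); print('strip',s, np.linalg.norm(s[2]-s[0]))
print('stopface', plane(c,[(546,75),(545,137)],.032))
```

```text
pad [[ 0.5726 -0.3021  0.07  ]
 [ 0.6013 -0.3019  0.07  ]
 [ 0.6028 -0.3314  0.07  ]
 [ 0.573  -0.3315  0.07  ]] [ 0.5874 -0.3167  0.07  ]
win [[ 0.5481 -0.2818  0.088 ]
 [ 0.6264 -0.2814  0.088 ]
 [ 0.628  -0.3351  0.088 ]
 [ 0.5482 -0.3354  0.088 ]]
out [[ 0.5328 -0.2673  0.088 ]
 [ 0.6398 -0.2667  0.088 ]] [ 0.5863 -0.267   0.088 ]
strip [[ 0.4585 -0.2351  0.026 ]
 [ 0.455  -0.2634  0.026 ]
 [ 0.7526 -0.2306  0.026 ]
 [ 0.76   -0.2618  0.026 ]] 0.29412097994978476
stopface [[ 0.749  -0.2254  0.032 ]
 [ 0.7577 -0.2694  0.032 ]]
```

Emit:
{"fn": "drive_tool", "kwargs": {"plan": [{"dx": 0.005, "dy": 0, "dz": -0.06, "rx": 0, "ry": 0, "rz": 0, "hand": 255}, {"dx": 0.005, "dy": 0, "dz": -0.12, "rx": 0, "ry": 0, "rz": 0, "hand": 255}, {"dx": 0.005, "dy": 0, "dz": -0.17, "rx": 0, "ry": 0, "rz": 0, "hand": 255}, {"dx": 0.005, "dy": 0, "dz": -0.22, "rx": 0, "ry": 0, "rz": 0, "hand": 255}, {"dx": 0.005, "dy": 0, "dz": -0.235, "rx": 0, "ry": 0, "rz": 0, "hand": 255}, {"dx": 0.005, "dy": 0, "dz": -0.235, "rx": 0, "ry": 0, "rz": 0, "hand": 255}, {"dx": 0.005, "dy": 0, "dz": -0.235, "rx": 0, "ry": 0, "rz": 0, "hand": 255}]}}

```text
time_s: 7.15
tcp_pos: [0.5872, -0.3176, 0.0762]
tool_rot: [[-0.008, 1.0, 0.006], [1.0, 0.008, 0.007], [0.007, 0.006, -1.0]]
force: [-0.4, -0.6, 0.1]
width: 0.0001
```

Emit:
{"fn": "drive_tool", "kwargs": {"plan": [{"dx": 0, "dy": 0, "dz": -0.01, "rx": 0, "ry": 0, "rz": 0, "hand": 255}, {"dx": 0, "dy": 0, "dz": -0.02, "rx": 0, "ry": 0, "rz": 0, "hand": 255}, {"dx": 0, "dy": 0, "dz": -0.03, "rx": 0, "ry": 0, "rz": 0, "hand": 255}, {"dx": 0, "dy": 0, "dz": -0.04, "rx": 0, "ry": 0, "rz": 0, "hand": 255}, {"dx": 0, "dy": 0, "dz": -0.05, "rx": 0, "ry": 0, "rz": 0, "hand": 255}, {"dx": 0, "dy": 0, "dz": -0.058, "rx": 0, "ry": 0, "rz": 0, "hand": 255}, {"dx": 0, "dy": 0, "dz": -0.058, "rx": 0, "ry": 0, "rz": 0, "hand": 255}]}}

```text
time_s: 7.85
tcp_pos: [0.5874, -0.3179, 0.0589]
tool_rot: [[-0.008, 1.0, 0.007], [1.0, 0.008, 0.006], [0.006, 0.007, -1.0]]
force: [0.4, -2.5, 6.4]
width: -0.0001
```

Emit:
{"fn": "drive_tool", "kwargs": {"plan": [{"dx": 0, "dy": 0, "dz": -0.005, "rx": 0, "ry": 0, "rz": 0, "hand": 255}, {"dx": 0, "dy": 0, "dz": -0.01, "rx": 0, "ry": 0, "rz": 0, "hand": 255}, {"dx": 0, "dy": 0, "dz": -0.01, "rx": 0, "ry": 0, "rz": 0, "hand": 255}]}}

```text
time_s: 8.15
tcp_pos: [0.5876, -0.3179, 0.0567]
tool_rot: [[-0.008, 1.0, 0.007], [1.0, 0.008, 0.006], [0.006, 0.008, -1.0]]
force: [-3.9, 1.5, 13.3]
width: 0.0
```

Run:
```python
from h import *
np.set_printoptions(precision=4,suppress=True)
cap('scene','scene5')
for _ in range(2):
    cap('wrist','wrist5'); s=ctrl.get_state();print(s['time_s'],s['tcp_pos'],s['force'],s['wrist_torque'])
im=cv2.imread('pics/scene5.png'); cv2.imwrite('pics/s5c.png',cv2.resize(im[130:240,260:430],None,fx=4.6,fy=4.6,interpolation=cv2.INTER_CUBIC))
```

```text
8.25 [ 0.5876 -0.318   0.0568] [-3.773   2.1449 12.3966] [0.3965 0.5438 0.1197]
8.3 [ 0.5876 -0.318   0.0568] [-2.5618  1.6077 12.1388] [0.384  0.575  0.0367]
```

View pics/s5c.png

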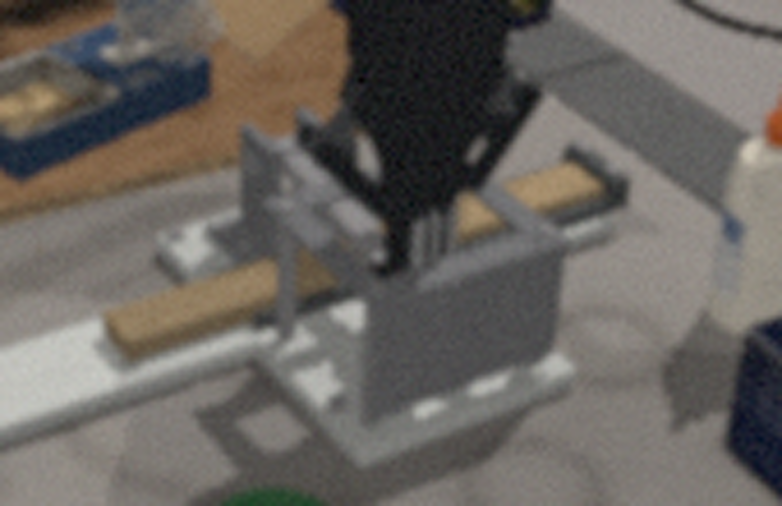

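View pics/wrist5.png

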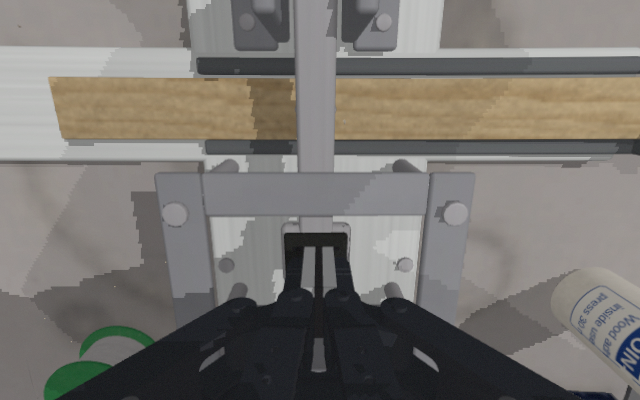

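The scene view shows the fingers clear inside the window with the lever down, and the wrist view shows the pad under the fingertips at (316, 240). Force rose from 6.4 to 12–13 N, so it looks bottomed. I'll add a millimetre to confirm and hold.

Emit:
{"fn": "drive_tool", "kwargs": {"plan": [{"dx": 0, "dy": 0, "dz": -0.007, "rx": 0, "ry": 0, "rz": 0, "hand": 255}, {"dx": 0, "dy": 0, "dz": -0.007, "rx": 0, "ry": 0, "rz": 0, "hand": 255}]}}

```text
time_s: 8.5
tcp_pos: [0.5877, -0.318, 0.0562]
tool_rot: [[-0.008, 1.0, 0.008], [1.0, 0.008, 0.005], [0.005, 0.008, -1.0]]
force: [-6.9, 2.6, 21.0]
width: -0.0
```

Emit:
{"fn": "drive_tool", "kwargs": {"plan": [{"dx": 0, "dy": 0, "dz": -0.005, "rx": 0, "ry": 0, "rz": 0, "hand": 255}, {"dx": 0, "dy": 0, "dz": -0.005, "rx": 0, "ry": 0, "rz": 0, "hand": 255}, {"dx": 0, "dy": 0, "dz": -0.005, "rx": 0, "ry": 0, "rz": 0, "hand": 255}, {"dx": 0, "dy": 0, "dz": -0.005, "rx": 0, "ry": 0, "rz": 0, "hand": 255}, {"dx": 0, "dy": 0, "dz": -0.005, "rx": 0, "ry": 0, "rz": 0, "hand": 255}, {"dx": 0, "dy": 0, "dz": -0.005, "rx": 0, "ry": 0, "rz": 0, "hand": 255}, {"dx": 0, "dy": 0, "dz": -0.005, "rx": 0, "ry": 0, "rz": 0, "hand": 255}, {"dx": 0, "dy": 0, "dz": -0.005, "rx": 0, "ry": 0, "rz": 0, "hand": 255}, {"dx": 0, "dy": 0, "dz": -0.005, "rx": 0, "ry": 0, "rz": 0, "hand": 255}, {"dx": 0, "dy": 0, "dz": -0.005, "rx": 0, "ry": 0, "rz": 0, "hand": 255}]}}

```text
time_s: 9.5
tcp_pos: [0.5877, -0.318, 0.0562]
tool_rot: [[-0.008, 1.0, 0.009], [1.0, 0.008, 0.005], [0.005, 0.009, -1.0]]
force: [-7.7, 4.2, 20.9]
width: -0.0003
```

Emit:
{"fn": "drive_tool", "kwargs": {"plan": [{"dx": 0, "dy": 0, "dz": -0.004, "rx": 0, "ry": 0, "rz": 0, "hand": 255}, {"dx": 0, "dy": 0, "dz": -0.004, "rx": 0, "ry": 0, "rz": 0, "hand": 255}, {"dx": 0, "dy": 0, "dz": -0.004, "rx": 0, "ry": 0, "rz": 0, "hand": 255}, {"dx": 0, "dy": 0, "dz": -0.004, "rx": 0, "ry": 0, "rz": 0, "hand": 255}, {"dx": 0, "dy": 0, "dz": -0.004, "rx": 0, "ry": 0, "rz": 0, "hand": 255}, {"dx": 0, "dy": 0, "dz": -0.004, "rx": 0, "ry": 0, "rz": 0, "hand": 255}, {"dx": 0, "dy": 0, "dz": -0.004, "rx": 0, "ry": 0, "rz": 0, "hand": 255}, {"dx": 0, "dy": 0, "dz": -0.004, "rx": 0, "ry": 0, "rz": 0, "hand": 255}, {"dx": 0, "dy": 0, "dz": -0.004, "rx": 0, "ry": 0, "rz": 0, "hand": 255}, {"dx": 0, "dy": 0, "dz": -0.004, "rx": 0, "ry": 0, "rz": 0, "hand": 255}]}}

```text
time_s: 10.5
tcp_pos: [0.5878, -0.318, 0.0563]
tool_rot: [[-0.008, 1.0, 0.009], [1.0, 0.008, 0.004], [0.004, 0.009, -1.0]]
force: [-7.3, 4.1, 20.1]
width: 0.0001
```

Emit:
{"fn": "drive_tool", "kwargs": {"plan": [{"dx": 0, "dy": 0, "dz": 0.01, "rx": 0, "ry": 0, "rz": 0, "hand": 255}, {"dx": 0, "dy": 0, "dz": 0.025, "rx": 0, "ry": 0, "rz": 0, "hand": 255}, {"dx": 0, "dy": 0, "dz": 0.045, "rx": 0, "ry": 0, "rz": 0, "hand": 255}, {"dx": 0, "dy": 0, "dz": 0.07, "rx": 0, "ry": 0, "rz": 0, "hand": 255}, {"dx": 0, "dy": 0, "dz": 0.12, "rx": 0, "ry": 0, "rz": 0, "hand": 255}, {"dx": 0, "dy": 0, "dz": 0.2, "rx": 0, "ry": 0, "rz": 0, "hand": 255}, {"dx": 0, "dy": 0, "dz": 0.3, "rx": 0, "ry": 0, "rz": 0, "hand": 255}, {"dx": 0, "dy": 0, "dz": 0.4, "rx": 0, "ry": 0, "rz": 0, "hand": 255}, {"dx": 0, "dy": 0, "dz": 0.4, "rx": 0, "ry": 0, "rz": 0, "hand": 255}, {"dx": 0, "dy": 0, "dz": 0.4, "rx": 0, "ry": 0, "rz": 0, "hand": 255}]}}

```text
time_s: 11.5
tcp_pos: [0.5879, -0.3181, 0.1775]
tool_rot: [[-0.008, 1.0, 0.011], [1.0, 0.008, 0.003], [0.003, 0.011, -1.0]]
force: [0.2, 0.2, -0.8]
width: 0.0003
```

Run:
```python
from h import *
np.set_printoptions(precision=4,suppress=True)
for n in ['wrist','scene']: cap(n,n+'6')
s=ctrl.get_state();print(s['time_s'],s['tcp_pos'],s['force'])
```

```text
11.6 [ 0.5875 -0.3178  0.1757] [ 0.3119  0.5947 -0.9125]
```

View pics/wrist6.png

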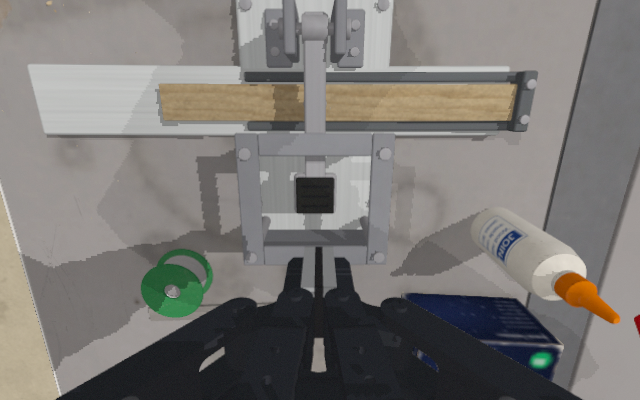

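View pics/scene6.png

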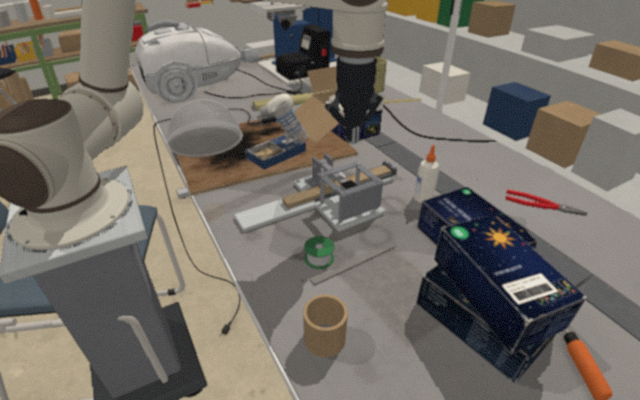

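Wrist view: pad at (296–334, 177–214), strip from (159,103) to the stop face at ~516, everything clear. A quick numeric check of pad height and strip position follows.

Run:
```python
from h import *
np.set_printoptions(precision=4,suppress=True)
c=load('wrist6'); im=c['frame']; g=im.sum(2)
b=(g<120).astype(np.uint8); b[:,:285]=0;b[:,345:]=0;b[:165]=0;b[225:]=0
n,l,st,ce=cv2.connectedComponentsWithStats(b); i=1+np.argmax(st[1:,4]); print(st[i],ce[i])
for z in (.055,.07): 
    x,y,w,h=st[i][:4]; p=plane(c,[(x-.5,y-.5),(x+w-.5,y+h-.5)],z); print(z,p[1]-p[0],plane(c,[ce[i]],z))
s=plane(c,[(159,84),(160,121)],.026); print('near',s, s.mean(0)[0]-.5862)
hsv=cv2.cvtColor(im,cv2.COLOR_RGB2HSV); print([tuple(map(int,im[104,x])) for x in range(506,524)])
```

```text
[ 296  178   37   35 1163] [313.6956 195.8349]
0.055 [ 0.031  -0.0303  0.    ] [[ 0.586  -0.3212  0.055 ]]
0.07 [ 0.0292 -0.0286  0.    ] [[ 0.586  -0.3166  0.07  ]]
near [[ 0.4575 -0.2339  0.026 ]
 [ 0.4542 -0.2637  0.026 ]] -0.1303731773671466
[(177, 156, 122), (177, 156, 121), (178, 158, 123), (177, 156, 120), (138, 120, 91), (131, 114, 87), (133, 116, 88), (119, 104, 82), (70, 67, 61), (55, 54, 57), (55, 56, 58), (56, 56, 58), (67, 68, 69), (78, 81, 81), (91, 92, 94), (99, 101, 104), (99, 101, 105), (100, 101, 104)]
```

The pad centre falls at y = −0.3166 for z = 0.070, the same as before pressing, so the lever is up. The strip's near end is at about −0.130. Handing in.

Run:
```python
from h import *
print(ctrl.hand_in()); s=ctrl.get_state(); print(s['time_s'],s['force'])
```

```text
the job is handed in; nothing more can be done
None
the job is handed in; nothing more can be done
```

I pushed the strip home, then pressed the lever down through the window, held it and let it come up again. I handed in with the clock at about 11.6 s; the hand-in reports no verdict.

- **Strip:** I pushed it about 37 mm with the shut fingertips until the force rose to about 7.5 N, and the top view showed it flush with the stop. The last picture puts its near end at about x = −0.130 in the press's frame, with the far end against the stop.
- **Lever:** I turned the jaws along the window's long side and pressed until it went stiff at about 20 N, with the tip 13.7 mm below the pad's rest height. I held that for about 2 s, then withdrew straight up.
- **After release:** the pad was back where it was before the press (y = −0.3166 m before and after), so the lever is up. The tool was clear at z = 0.176 m with no contact force.

No check failed. Individual camera points disagreed by 1–3 mm. The lever angle was judged only from force and tip depth. That the guard was never touched rests on clearances measured in the pictures, with nothing reading guard contact directly. While pressed, the tool also felt about 7 N sideways, which I took to be friction on the pad.

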